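# Test the new spring hinge on the round spectacle frame

### The job

The round-eyed spectacle frame, on one of the three bench stands, has just had a new spring hinge fitted to its left temple (the wearer's left). Test that hinge: with the fingertips between its two temples, gently press the left temple outward until its end has given about 25 mm, hold it there for about a second, then let it spring home and withdraw. Do not bend it much further than that, fold it inward, or pinch or lift anything, keep the stand where it is, and leave the other temple, the other frames and everything on the bench alone.

Things in the scene. Friction and masses are not known exactly. Their poses are not given: they have to be found in the camera images.
- round: Frame with two ROUND eyes (54 mm, no lenses), dark acetate, 136 mm wide, top 104 mm up, clamped on a loose 1.7 kg stand (base 95 x 120 mm, 21 mm high). Its temples, 89 mm up, reach 150 mm behind the front, 125 mm clear between them. Origin under the base's middle, below the front; x towards the front (temples point along -x), y to the wearer's left, z up.
- square: The frame with two SQUARE-cornered eyes (57 x 47 mm), of the same size, material and stand; a bystander, axes as for round.
- pilot: The frame with two drooping PILOT eyes and a second straight bar across the top of the bridge, of the same size, material and stand; a bystander, axes as for round.
- round_left (a joint): Flex of the new spring hinge in rad: 0 at home (temple open, straight back), growing as the temple is pressed outward to the wearer's left; hard stop at 0.36. The spring is light and always brings it home: about 0.4 N starts it at the spot and about 1 N holds it at 0.2. 0.1 rad moves the spot about 10 mm outward, the tip 15 mm.
- round_left_fold (a joint): Fold of the same temple in rad: 0 open, growing as it is pushed inward to fold across the frame (light friction, stays where it is left). It must stay open.
- round_left_spot (a point): Middle of the round frame's left temple, a bar 7.5 mm high and 4.2 mm thick, 98 mm behind the hinge (which is vertical, at x -5 mm, y +64 mm in the round frame's axes) and 89 mm above the bench; a good place to press. It is straight and level for 12 mm behind this point, then bends down. Moves with the temple.
- round_left_tip (a point): Free rounded end of that temple, 145 mm behind the hinge and 63 mm above the bench. Moves with it.
- round_right_tip (a point): Free end of the round frame's right temple (same shape, mirrored); a bystander.
- square_left_tip (a point): Free end of the square frame's left temple; a bystander.
- square_right_tip (a point): Free end of the square frame's right temple; a bystander.
- pilot_left_tip (a point): Free end of the pilot frame's left temple; a bystander.
- pilot_right_tip (a point): Free end of the pilot frame's right temple; a bystander.
- round_right: The round frame's right temple; origin on its hinge, 89 mm above the bench, x along it towards the front.
- screwdriver: Screwdriver, 150 mm, lying flat near the robot.
- pliers: Blue-handled pliers, 130 mm, 12 mm high, lying flat near the robot.
- blank: Spare temple blank, 116 mm, lying flat near the robot.
- tin_a: Closed round aluminium screw tin, 46 mm across and 24 mm high, between two stands.
- tin_b: Closed round aluminium screw tin, 54 mm across and 20 mm high, between two stands.
- spray: White bottle, 44 mm across and 120 mm high, to one side of the stands.
- cup: White cup, 72 mm across and 85 mm high, to one side of the stands.

How it is judged:
By the outcome, as a careful person would: the job done as asked, in the order asked, and still so for the second after the job is handed in, with the robot touching nothing.
It also fails if it takes over 38 s, if anything falls off the work surface, if the arm or the gripper's body presses on something with over 40 N, if the wrist force passes 120 N, or if a joint passes its speed limit or range.

### The arm

A 6-joint arm with a two-finger parallel gripper is mounted at the origin on the work surface. World frame = base frame: x ahead of the robot, y to its left, z up, the work surface at z = 0. Lengths are in m, angles in rad, forces in N, time in s.
With the tool pointing down it reaches from about 0.25 to 0.775 m from the base axis. Payload 4 kg.
Tool frame: the origin (TCP) lies midway between the tips of the shut fingers; the grasp point (between the pads) lies 19 mm behind it; z points along the fingers, y is the direction in which the jaws open and shut (so a half turn about z gives the same grasp; the last joint's range is limited). The gripper opens to 94 mm and grips with 3 to 60 N. Pads are 16 mm wide; open, the fingers measure 119 mm over their backs; the gripper's body (75 mm by 177 mm) begins 78 mm behind the grasp point.
Start: joints at [-0.103, 0.087, 1.371, -0, 1.684, -0.103], TCP at [0.55, -0, 0.206] pointing down, gripper open.
Joint ranges: [-3.1, 3.1], [-0.76, 2.03], [0.27, 2.55], [-1.08, 4.22], [0.17, 2.65], [-2.57, 2.57]. Speed limits (rad/s): [2.79, 2.79, 3.14, 3.14, 3.14, 3.14].

### API

Orientations are given as [roll, pitch, yaw] about the fixed x, y, z axes, in that order (R = Rz(yaw) Ry(pitch) Rx(roll)).
In Python, from bench import robot gives the robot as it stands.
- The arm moves only by the tool drive_tool, never from a script. Its argument "series" is a list that holds one entry, the list of rows, each a list of 7 numbers: the turn, a rotation vector about the tool's x, y, z in rad, then the shift along the tool's x, y, z in cm, then the opening in per cent of the stroke, from 0 (shut) to 100 (fully open). In form: [[[rx, ry, rz, tx, ty, tz, fingers], ...]]. A call has 1 to 20 rows; each row is the pose to reach, as a shift and turn from the pose measured when the call began, along the tool's axes at that moment; what a row does not reach only later rows make up. A row lasts 1/10 s, in which the tool goes at most 50 mm and 8.59 degrees, less where a joint would pass 70% of its speed; a pose out of reach is approached as far as the arm can. A call with a gripper value outside its range is refused whole. The fingers move at their own pace and stop on an object; the grip force is fixed at half the most. Time passes only in rows, so rows that repeat a pose let the fingers close. It gives the time, the measured TCP pose, the force and the opening at its end, in the units of the state.
- robot.get_obs(): the state, without advancing time (a new reading comes with each control period).
- robot.snapshot(name): name is "scene" or "side" or "wrist"; returns a dict with "img" (420x560x3 uint8, blue, green, red), "depth" (420x560 float32, m along the optical axis (not along the pixel's ray), 0 where there is no reading), "vertical_fov" (degrees; the focal length in pixels is half the picture's height over the tangent of half this angle, whatever the lens; pixels are square), "cx", "cy" (the principal point, pixels), "rvec" (rotation vector, rad) and "tvec" (3), from world to camera coordinates, as OpenCV has them. Camera axes: x right, y down, z forward; pixel columns grow to the right and rows downward; lengths in m; the calibration is good to about 2 mm. A picture is of the moment at which its call begins.
- robot.close_job(): hands the job in, once; it reports no verdict.
The state is a dict: "time": time; "joint_positions": joint angles; "qvel": joint speeds; "joint_torque": joint torques, N m; "tool_pos": TCP position; "ee_rot": TCP orientation; "wrist_force": force on the tool from outside, world axes, zero at the start; "wrist_torque": the same for the moment, N m; "width": finger opening in m.
Only numpy, scipy, OpenCV 4.12 (cv2) and the standard library are available. Lean on these libraries where they do the work, as an engineer would, in place of code of your own. Each camera call takes 0.05 s, during which the arm holds its last target.

## Working session

There is one attempt and no reset: what is moved stays moved. The work goes in short steps, Python scripts to look and compute and a tool call to move; the robot and the scene stay as the last step left them, time stands still between calls to the robot, and variables do not carry over. Pictures are saved under pics/ and viewed, and the job is handed in when it is done.

Besides the shell and the picture viewer there is one more tool, called after ">>>" in YAML: its name, and indented under it one key for each argument. drive_tool: Moves the arm, as the interface text tells. Its arguments: {"type":"object","properties":{"series":{"type":"array","items":{"type":"array","items":{"type":"array","items":{"type":"number"}}}}},"required":["series"]}

```bash
mkdir -p pics; ls; cat > h.py <<'E'
import numpy as np,cv2,pickle
from bench import robot
def snap(n,f):
    s=robot.snapshot(n);cv2.imwrite(f'pics/{f}.png',s['img']);pickle.dump(s,open(f'pics/{f}.pkl','wb'));return s
def load(f): return pickle.load(open(f'pics/{f}.pkl','rb'))
def cam(s):
    R=cv2.Rodrigues(np.array(s['rvec'],float))[0];t=np.array(s['tvec'],float).ravel()
    f=s['img'].shape[0]/2/np.tan(np.radians(s['vertical_fov'])/2);return R,t,f
def plane(s,u,v,z):
    R,t,f=cam(s);d=R.T@np.array([(u-s['cx'])/f,(v-s['cy'])/f,1]);c=-R.T@t
    return c+d*(z-c[2])/d[2]
def dep(s,u,v):
    R,t,f=cam(s);z=s['depth'][int(v),int(u)];return R.T@(np.array([(u-s['cx'])/f*z,(v-s['cy'])/f*z,z])-t)
def proj(s,p):
    R,t,f=cam(s);q=R@np.array(p)+t;return q[:2]/q[2]*f+[s['cx'],s['cy']]
E
python3 - <<'E'
from h import *
for n in('scene','side','wrist'):
    s=snap(n,n+'0');R,t,f=cam(s);print(n,-R.T@t,R[2],f,s['cx'],s['cy'])
print(robot.get_obs())
E
```

```text
pics
scene [ 1.0906429  -0.44737149  1.09527166] [-0.43331529  0.36413137 -0.82440658] 464.3872210302758 282.87359114984673 206.0994040700925
side [0.12283859 0.64165568 0.77617491] [ 0.39325994 -0.6232176  -0.67597813] 379.252415910458 275.8144913425738 209.97819854797913
wrist [0.550051   0.079614   0.38403363] [-0.0031168  -0.27190865 -0.96231802] 327.2536845047719 280.4457958891656 210.05612430738861
{'time': 0.15, 'joint_positions': array([-1.03100804e-01,  8.77973511e-02,  1.37187518e+00, -8.19671334e-07,
        1.68359744e+00, -1.03095052e-01]), 'qvel': array([ 0.000543  , -0.00106106, -0.00497149,  0.00023339, -0.00062347,
       -0.00100078]), 'joint_torque': array([ 1.24418581e-03, -3.40636396e+01, -3.02795255e+01,  7.18983379e-02,
        3.04441026e-02, -1.11468453e-04]), 'tool_pos': array([5.49588935e-01, 3.71832162e-05, 2.04582618e-01]), 'ee_rot': array([-3.13992415e+00, -1.71807196e-04,  1.57079034e+00]), 'wrist_force': array([-1.15095886,  0.0619327 ,  0.05694473]), 'wrist_torque': array([ 0.07606498,  0.03189551, -0.00859411]), 'width': 0.0944165280059291}
```

View pics/scene0.png

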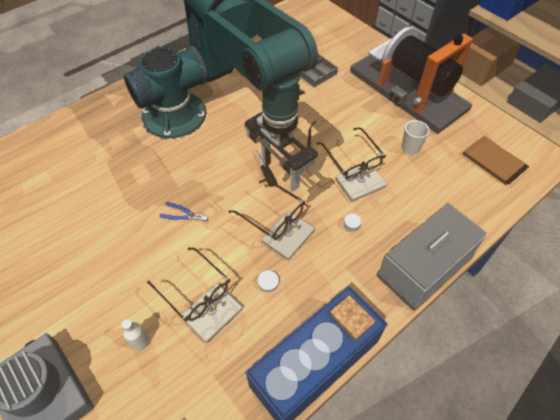

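View pics/side0.png

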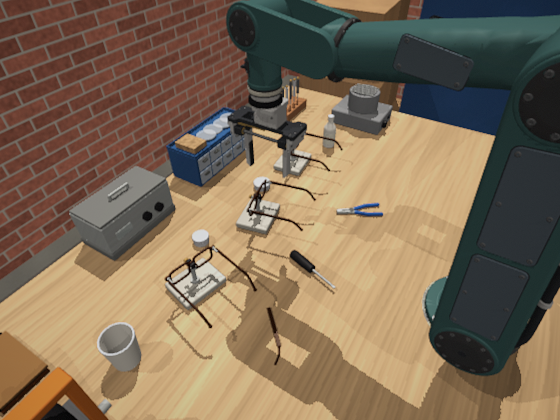

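View pics/wrist0.png

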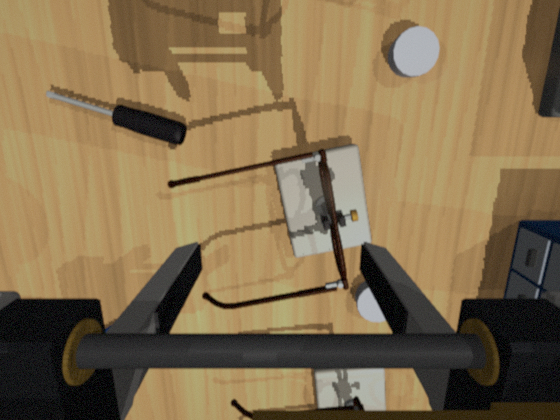

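```bash
python3 - <<'E'
from h import *
s=load('scene0')['img']
a=[cv2.resize(s[y:y+75,x:x+75],(390,390),interpolation=cv2.INTER_CUBIC) for x,y in((320,135),(255,185))]
cv2.imwrite('pics/z1.png',np.hstack(a))
cv2.imwrite('pics/z2.png',cv2.resize(s[260:345,165:250],(500,500),interpolation=cv2.INTER_CUBIC))
s=load('side0')['img']
a=[cv2.resize(s[y:y+85,x:x+85],(390,390),interpolation=cv2.INTER_CUBIC) for x,y in((155,235),(230,165))]
cv2.imwrite('pics/z3.png',np.hstack(a))
E
```

```text
(no output)
```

View pics/z1.png

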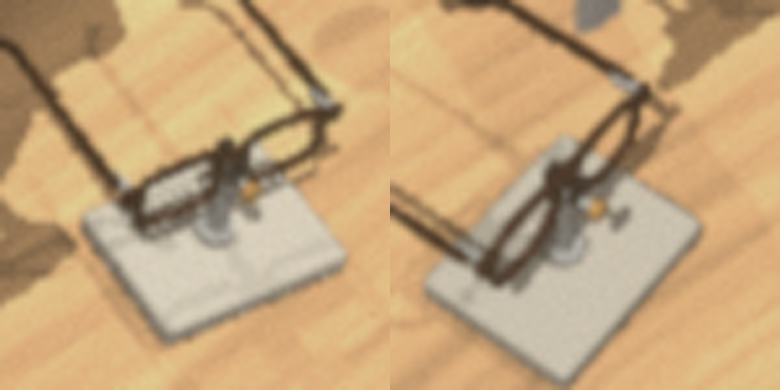

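View pics/z2.png

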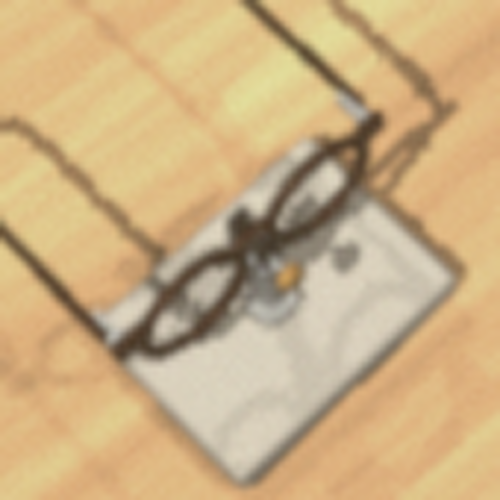

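View pics/z3.png

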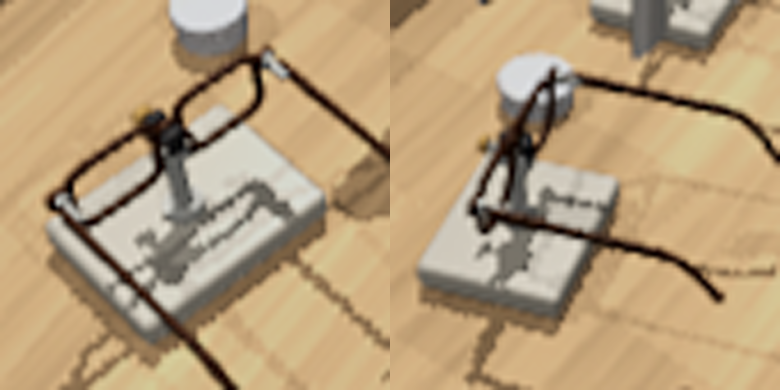

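```bash
python3 - <<'E'
from h import *
s=load('side0')['img']
cv2.imwrite('pics/z4.png',cv2.resize(s[120:190,270:350],(800,700),interpolation=cv2.INTER_CUBIC)[:600])
s=load('scene0')['img']
cv2.imwrite('pics/z5.png',cv2.resize(s[198:248,260:320],(720,600),interpolation=cv2.INTER_CUBIC))
E
```

```text
(no output)
```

View pics/z4.png

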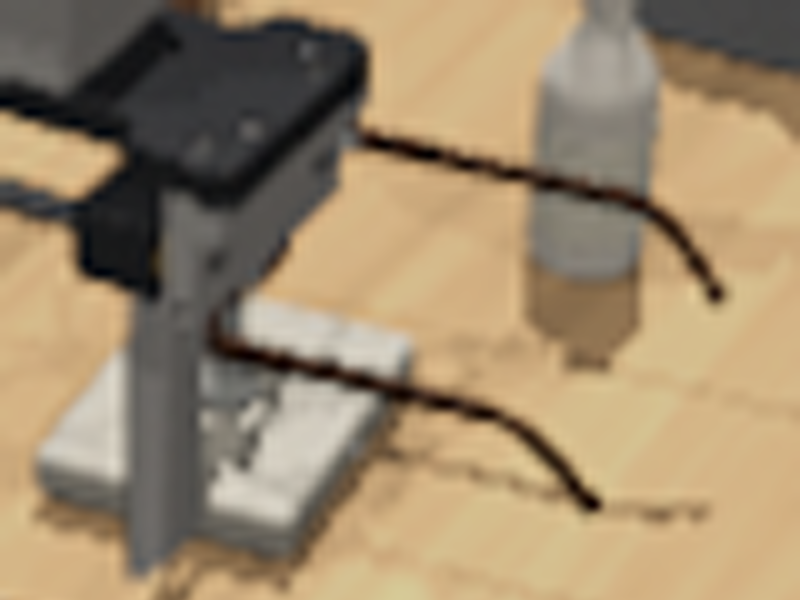

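View pics/z5.png

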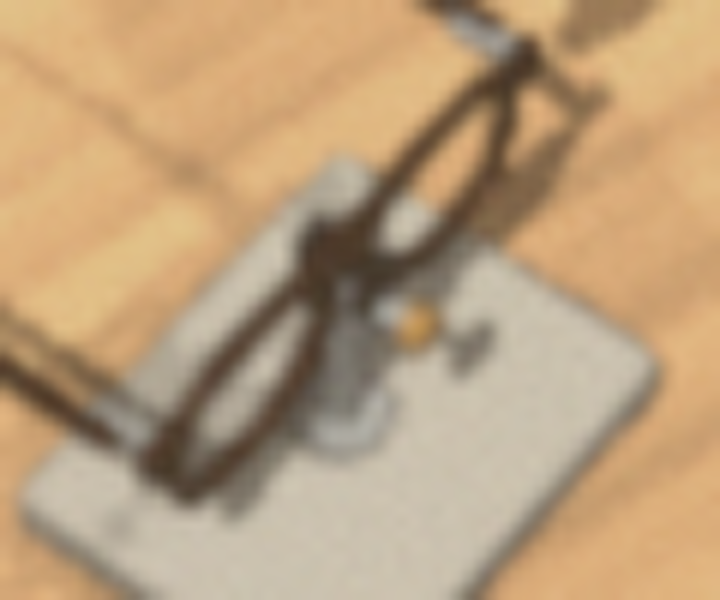

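```bash
python3 - <<'E'
from h import *
s=load('scene0')
H={'sq':((382.5,154),(345,173.5)),'mid':((301,201),(271,236)),'third':((224.5,278),(183.7,317.8))}
out=[]
for k,(l,r) in H.items():
    L=plane(s,*l,.089);Rr=plane(s,*r,.089);d=(L-Rr);w=np.linalg.norm(d);d/=w;c=(L+Rr)/2
    print(k,L[:2],Rr[:2],w,'mid',c[:2],'yaw',np.degrees(np.arctan2(-d[0],d[1])))
    x=np.array([d[1],-d[0],0]);c=c+x*.005
    q=[c+d*a*.075+np.array([0,0,z-.089]) for a,z in((-1,.115),(1,.115),(1,.04),(-1,.04))]
    P=np.float32([proj(s,p) for p in q]);W=600
    M=cv2.getPerspectiveTransform(P,np.float32([[0,0],[W,0],[W,W/2],[0,W/2]]))
    out.append(cv2.resize(cv2.warpPerspective(s['img'],M,(W,300),flags=cv2.INTER_CUBIC),(400,200)))
cv2.imwrite('pics/z6.png',np.vstack(out))
E
```

```text
sq [0.60739001 0.32965589] [0.58906554 0.19846517] 0.13246430432242295 mid [0.59822778 0.26406053] yaw -7.951519747927531
mid [0.58021651 0.0443053 ] [ 0.61220852 -0.08461924] 0.1328345848820611 mid [ 0.59621251 -0.02015697] yaw 13.936182174142765
third [ 0.63054759 -0.24250191] [ 0.65088258 -0.3709964 ] 0.13009360819429786 mid [ 0.64071508 -0.30674915] yaw 8.992805361518613
```

View pics/z6.png

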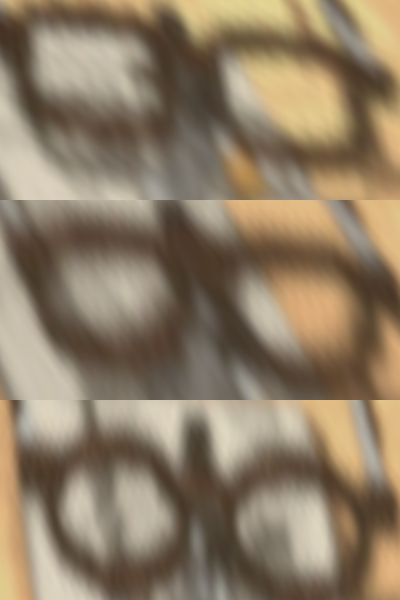

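>>> drive_tool:
  series:
    - [[0,0,0,-4,0,-1,0],[0,0,0,-8,0,-2,0],[0,0,0,-12,0,-3,0],[0,0,0,-16,0,-3,0],[0,0,0,-20,0,-3,0],[0,0,0,-22,0,-3,0],[0,0,0,-22,0,-3,0],[0,0,0,-22,0,-3,0],[0,0,0,-22,0,-3,0],[0,0,0,-22,0,-3,0]]

```text
time: 1.15
tool_pos: [0.5498, -0.2186, 0.2348]
ee_rot: [-3.14, -0.0, 1.573]
wrist_force: [-0.5, -0.5, 0.0]
width: 0.0174
```

```bash
python3 - <<'E'
from h import *
for n in('side','wrist'):
    s=snap(n,n+'1')
s=load('side1')['img'];cv2.imwrite('pics/z7.png',cv2.resize(s[60:210,200:400],(800,600),interpolation=cv2.INTER_CUBIC))
E
```

```text
(no output)
```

View pics/wrist1.png

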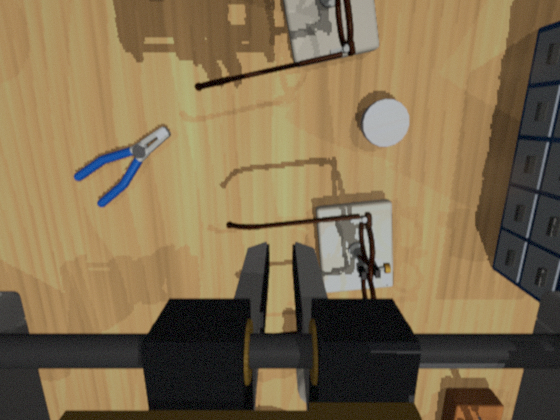

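View pics/z7.png

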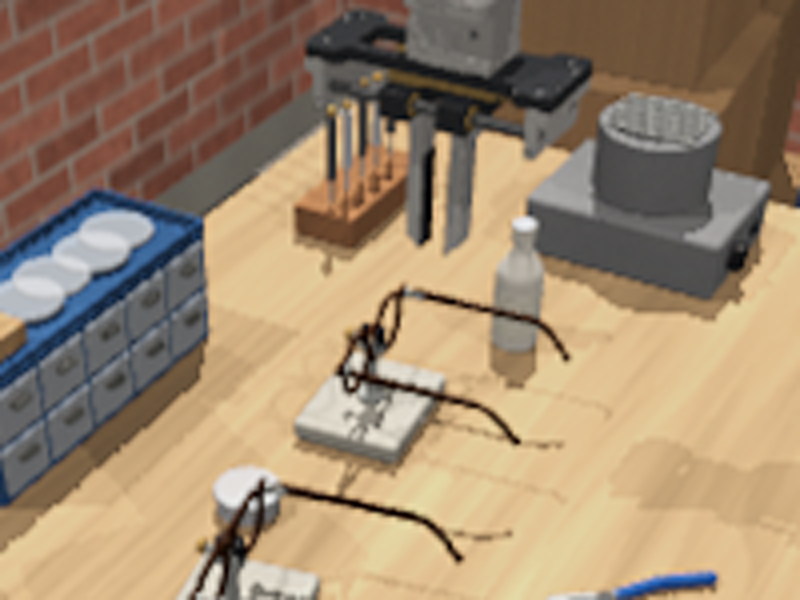

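```bash
python3 - <<'E'
from h import *
w=load('wrist1')
cv2.imwrite('pics/z8.png',cv2.resize(w['img'][185:310,215:415],(800,500),interpolation=cv2.INTER_CUBIC))
s=load('scene0')
for n,s,pts in (('wrist',w,[(260,225),(300,222.5),(340,219),(366,217)]),):
    for u,v in pts: print(n,plane(s,u,v,.089))
# mask fit of left temple straight part in wrist
def fit(s,x0,x1,y0,y1):
    g=s['img'][y0:y1,x0:x1].astype(float).sum(2); P=[]
    for j in range(g.shape[1]):
        wt=np.clip(150-g[:,j],0,None)
        if wt.sum()>0: P.append(plane(s,x0+j,y0+(wt*np.arange(len(wt))).sum()/wt.sum(),.089)[:2])
    P=np.array(P);a,b=np.polyfit(P[:,0],P[:,1],1);print('fit n',len(P),'slope',a,np.degrees(np.arctan(a)),'rms',np.std(P[:,1]-a*P[:,0]-b),'y at .54',a*.54+b, 'x',P[[0,-1],0])
fit(w,262,312,215,235)
fit(w,262,290,215,235)
for z in(.063,):print('tip',plane(w,230,225,z))
print('mid hinge', plane(w,350,48,.089))
E
```

```text
wrist [ 0.52806385 -0.24733928  0.089     ]
wrist [ 0.56988652 -0.24449367  0.089     ]
wrist [ 0.61144469 -0.24057147  0.089     ]
wrist [ 0.63832949 -0.23833469  0.089     ]
fit n 50 slope 0.11508588456159535 6.565052947662214 rms 0.00011877757626232946 y at .54 -0.24677072346065118 x [0.53015269 0.58131027]
fit n 28 slope 0.11240003395210775 6.413130619164699 rms 0.0001283638649487421 y at .54 -0.24676304495869444 x [0.53015269 0.55839999]
tip [ 0.49236914 -0.25606674  0.063     ]
mid hinge [ 0.61223541 -0.07832411  0.089     ]
```

View pics/z8.png

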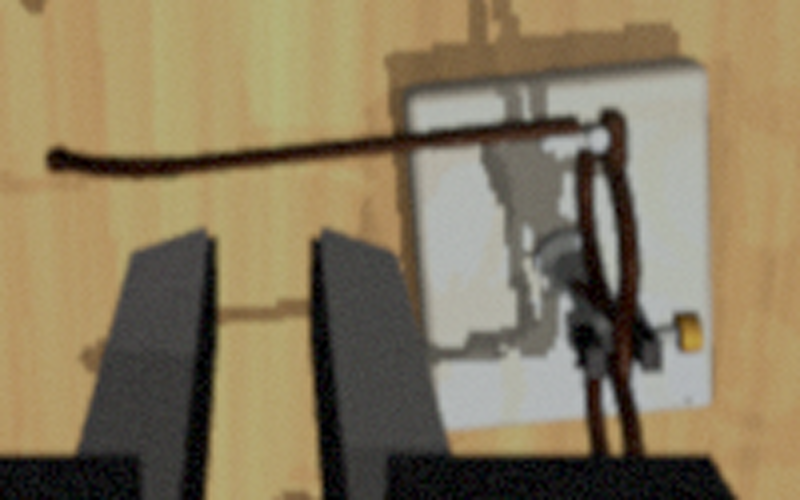

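```bash
python3 - <<'E'
from h import *
out=[]
sc=snap('scene','scene1')
for s in(load('side1'),sc):
  col=[]
  for L,yaw in(((.6364,-.2365),6.5),((.580,.044),13.9)):
    a=np.radians(yaw);x=np.array([np.cos(a),np.sin(a),0]);d=np.array([-np.sin(a),np.cos(a),0])
    c=np.array([*L,0])-d*.064+x*.005
    q=[c+d*k*.08+np.array([0,0,z]) for k,z in((-1,.115),(1,.115),(1,.035),(-1,.035))]
    M=cv2.getPerspectiveTransform(np.float32([proj(s,p) for p in q]),np.float32([[0,0],[400,0],[400,200],[0,200]]))
    col.append(cv2.warpPerspective(s['img'],M,(400,200),flags=cv2.INTER_CUBIC))
  out.append(np.vstack(col))
cv2.imwrite('pics/z9.png',np.hstack(out))
E
```

```text
(no output)
```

View pics/z9.png

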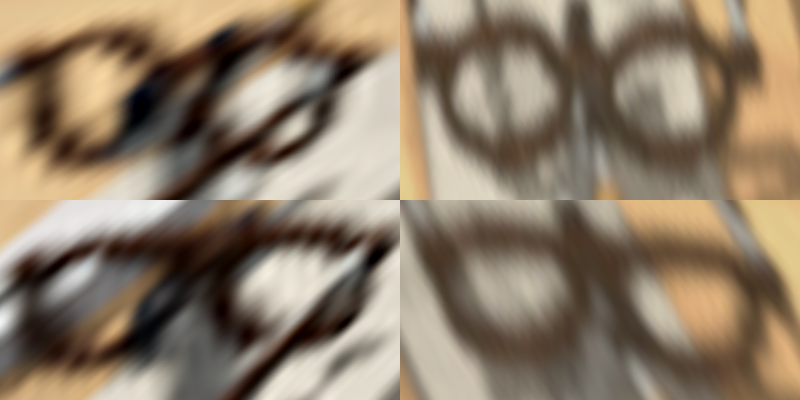

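>>> drive_tool:
  series:
    - [[0,0,-0.05,-3,-0.5,0,0],[0,0,-0.11,-5.9,-1.1,0,0],[0,0,-0.11,-5.9,-1.1,0,0],[0,0,-0.11,-5.9,-1.1,4,0],[0,0,-0.11,-5.9,-1.1,8,0],[0,0,-0.11,-5.9,-1.1,11,0],[0,0,-0.11,-5.9,-1.1,11,0],[0,0,-0.11,-5.9,-1.1,11,0]]

```text
time: 2.1
tool_pos: [0.539, -0.2772, 0.1252]
ee_rot: [-3.14, -0.001, 1.683]
wrist_force: [-0.1, -0.2, -0.1]
width: 0.0007
```

```bash
python3 - <<'E'
from h import *
for n in('side','wrist'):
    s=snap(n,n+'2')
s=load('side2')['img'];cv2.imwrite('pics/z10.png',cv2.resize(s[90:190,250:383],(798,600),interpolation=cv2.INTER_CUBIC))
E
```

```text
(no output)
```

View pics/wrist2.png

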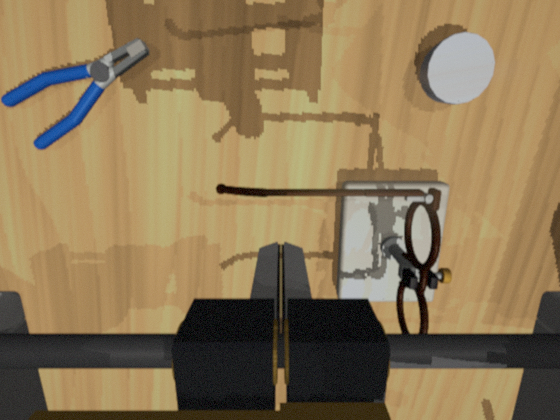

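View pics/z10.png

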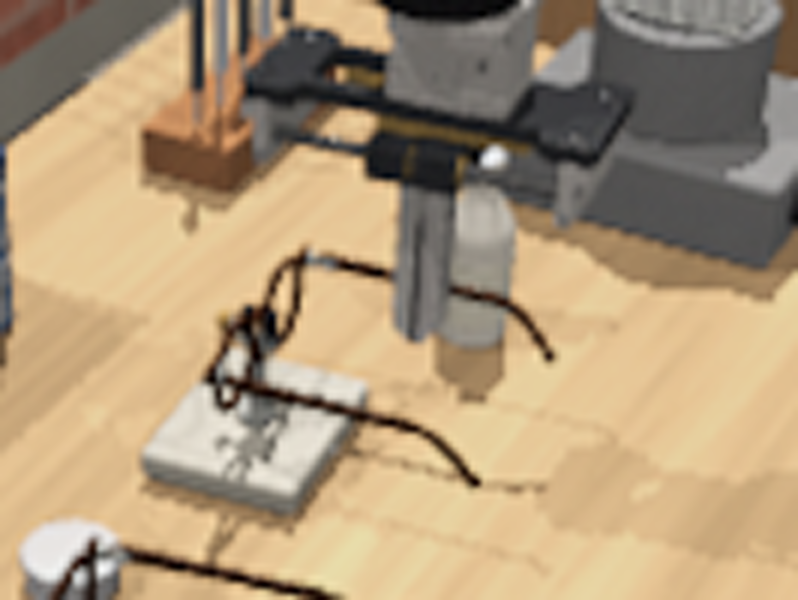

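```bash
cat >> h.py <<'E'
def fit(s,x0,x1,y0,y1,z=.089,thr=150):
    g=s['img'][y0:y1,x0:x1].astype(float).sum(2); P=[]
    for j in range(g.shape[1]):
        wt=np.clip(thr-g[:,j],0,None)
        if wt.sum()>0: P.append(plane(s,x0+j,y0+(wt*np.arange(len(wt))).sum()/wt.sum(),z)[:2])
    P=np.array(P);a,b=np.polyfit(P[:,0],P[:,1],1);print('fit n',len(P),'deg',np.degrees(np.arctan(a)),'rms',np.std(P[:,1]-a*P[:,0]-b),'y at .54',a*.54+b, 'x',P[[0,-1],0])
    return a,b
E
python3 - <<'E'
from h import *
w=load('wrist2')
fit(w,275,335,180,205,thr=200)
fit(w,275,400,180,205,thr=200)
print('tip',plane(w,221,189,.063))
print('hinge',plane(w,428,196,.089))
print('finger TCP',proj(w,[.539,-.2772,.1252]))
for p in((266,243),(297,243)):print(plane(w,*p,.1252))
cv2.imwrite('pics/z11.png',cv2.resize(w['img'][170:310,200:460],(780,420),interpolation=cv2.INTER_CUBIC))
g=w['depth'];print([round(float(g[245,x]),3) for x in range(258,308,4)]); print(dep(w,275,248),dep(w,290,248))
E
```

```text
fit n 60 deg 7.59497141322497 rms 0.00011828603158071225 y at .54 -0.24668132899740486 x [0.53273217 0.57248324]
fit n 125 deg 6.943180074224925 rms 0.0002177620844561729 y at .54 -0.24652947197730024 x [0.53273217 0.61634313]
tip [ 0.49194473 -0.25583557  0.063     ]
hinge [ 0.63676474 -0.23887931  0.089     ]
finger TCP [279.18479466 254.28299056]
[ 0.53043934 -0.27088548  0.1252    ]
[ 0.5486941  -0.26884143  0.1252    ]
[0.328, 0.327, 0.327, 0.187, 0.186, 0.19, 0.191, 0.186, 0.187, 0.187, 0.329, 0.328, 0.328]
[ 0.53575552 -0.26871857  0.136673  ] [ 0.54409083 -0.26791753  0.13635522]
```

View pics/z11.png

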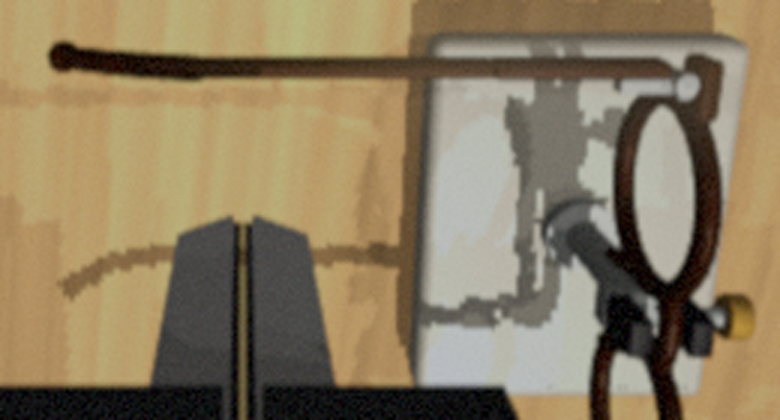

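>>> drive_tool:
  series:
    - [[0,0,0,0,0,2,0],[0,0,0,0,0,4,0],[0,0,0,0,0,5.3,0],[0,0,0,0,0,5.3,0],[0,0,0,0.8,0,5.3,0],[0,0,0,1.5,0,5.3,0],[0,0,0,1.5,0,5.3,0],[0,0,0,1.5,0,5.3,0]]

```text
time: 3.0
tool_pos: [0.5392, -0.2634, 0.0757]
ee_rot: [3.138, 0.004, 1.683]
wrist_force: [-1.7, -0.5, 0.7]
width: 0.0005
```

```bash
python3 - <<'E'
from h import *
for n in('side','wrist'):
    s=snap(n,n+'3')
w=s
cv2.imwrite('pics/z12.png',cv2.resize(w['img'][100:310,180:440],(780,630),interpolation=cv2.INTER_CUBIC)[:600])
s=load('side3')['img'];cv2.imwrite('pics/z13.png',cv2.resize(s[110:210,270:403],(798,600),interpolation=cv2.INTER_CUBIC))
print(robot.get_obs()['wrist_force'],robot.get_obs()['tool_pos'])
E
```

```text
[ 0.07474311 -0.06334229 -0.09669226] [ 0.5389646  -0.26367859  0.07526398]
```

View pics/wrist3.png

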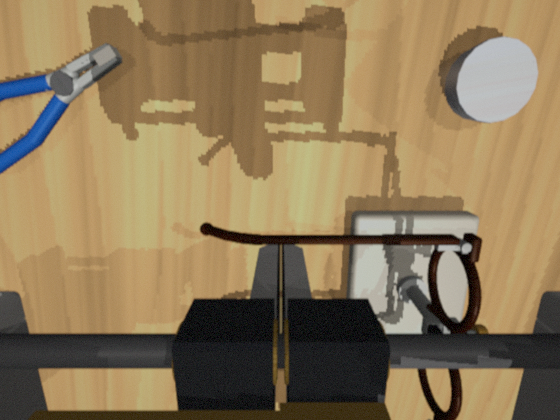

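View pics/z13.png

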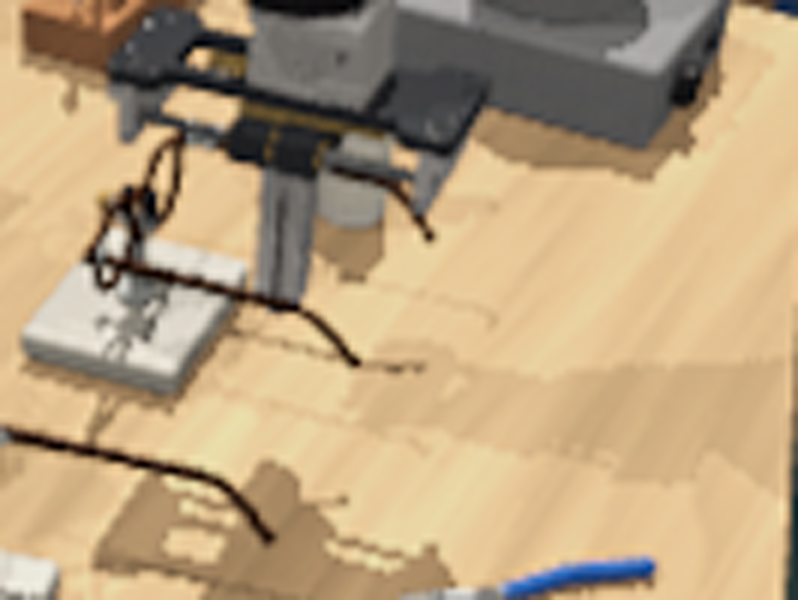

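>>> drive_tool:
  series:
    - [[0,0,0,0.2,0,0.2,0],[0,0,0,0.4,0,0.4,0],[0,0,0,0.6,0,0.4,0],[0,0,0,0.8,0,0.4,0],[0,0,0,1.0,0,0.4,0],[0,0,0,1.2,0,0.4,0],[0,0,0,1.4,0,0.4,0],[0,0,0,1.4,0,0.4,0],[0,0,0,1.4,0,0.4,0]]

```text
time: 4.0
tool_pos: [0.5375, -0.2498, 0.0713]
ee_rot: [3.138, 0.004, 1.683]
wrist_force: [0.0, -1.0, -0.2]
width: 0.0004
```

```bash
python3 - <<'E'
from h import *
for n in('side','wrist'):
    s=snap(n,n+'4')
s=load('side4')['img'];cv2.imwrite('pics/z14.png',cv2.resize(s[110:210,270:403],(798,600),interpolation=cv2.INTER_CUBIC))
o=robot.get_obs();print(o['wrist_force'],o['tool_pos'],o['ee_rot'])
E
```

```text
[ 1.18538484 -0.62721551  0.6274084 ] [ 0.53748865 -0.24989641  0.07128232] [3.13828024 0.00347369 1.68265888]
```

View pics/wrist4.png

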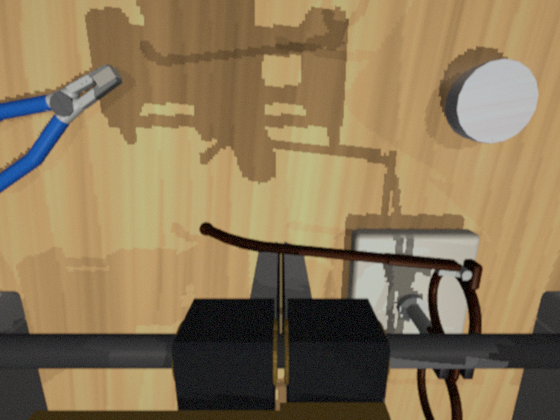

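View pics/z14.png

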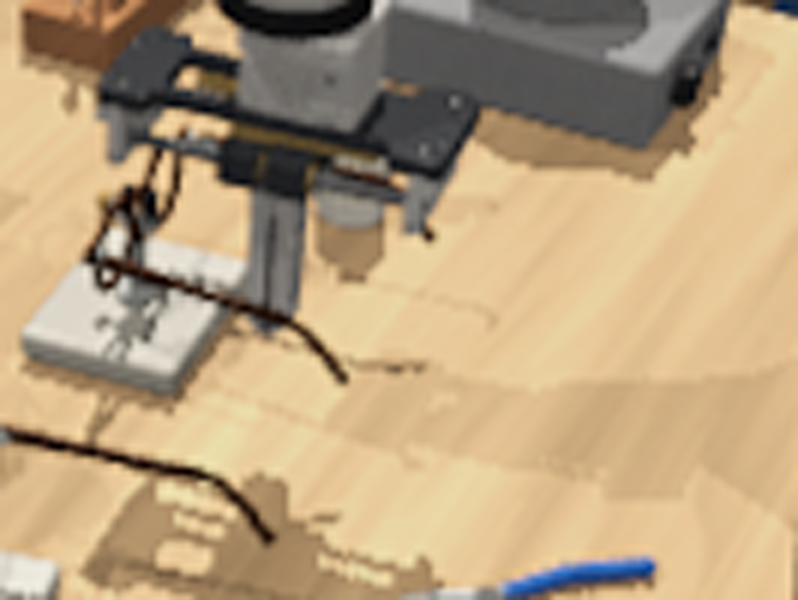

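```bash
cat >> h.py <<'E'
def tip(s,box,thr=90):
    x0,x1,y0,y1=box;g=s['img'][y0:y1,x0:x1].astype(int).sum(2)
    n,l,st,c=cv2.connectedComponentsWithStats((g<thr).astype(np.uint8))
    k=1+np.argmax(st[1:,4]);ys,xs=np.where(l==k);m=xs<xs.min()+8
    return xs[m].mean()+x0,ys[m].mean()+y0
E
python3 - <<'E'
from h import *
T=[]
for f,b in(('wrist2',(210,260,178,202)),('wrist3',(190,260,215,245)),('wrist4',(190,255,215,250))):
    s=load(f);p=tip(s,b,150);T.append(plane(s,*p,.063));print(f,p,T[-1][:2])
    if len(T)>1: print(' moved mm',(T[-1]-T[0])[:2]*1e3,np.linalg.norm((T[-1]-T[0])[:2])*1e3)
fit(load('wrist3'),300,400,230,255,thr=180);fit(load('wrist4'),300,400,240,270,thr=180)
for f,(u,v) in(('side3',(270+355/6,110+362/6)),('side4',(270+343/6,110+379/6))):print(f,plane(load(f),u,v,.063))
# base edge check
for f,p in(('wrist3',(468,246)),('wrist4',(467,272))):print(plane(load(f),*p,.089))
E
```

```text
wrist2 (np.float64(220.67796610169492), np.float64(188.5593220338983)) [ 0.49168067 -0.25552151]
wrist3 (np.float64(204.85897435897436), np.float64(228.64102564102564)) [ 0.49108477 -0.25556919]
 moved mm [-0.59590404 -0.04767418] 0.5978080400757919
wrist4 (np.float64(204.22857142857143), np.float64(228.5)) [ 0.48995683 -0.24019968]
 moved mm [-1.72384081 15.32183458] 15.418503232674931
fit n 100 deg 5.94428582185438 rms 0.00024819327361758086 y at .54 -0.24641724955158278 x [0.54768099 0.60099972]
fit n 100 deg 0.5539809611293149 rms 0.0001989111118352578 y at .54 -0.23656768087173352 x [0.54642767 0.59985312]
side3 [ 0.49010292 -0.25749609  0.063     ]
side4 [ 0.48906689 -0.24108608  0.063     ]
[ 0.63923374 -0.23999211  0.089     ]
[ 0.63839827 -0.23973363  0.089     ]
```

>>> drive_tool:
  series:
    - [[0,0,0,0.15,0,0,0],[0,0,0,0.3,0,0,0],[0,0,0,0.45,0,0,0],[0,0,0,0.6,0,0,0],[0,0,0,0.6,0,0,0],[0,0,0,0.6,0,0,0]]

```text
time: 4.7
tool_pos: [0.5369, -0.2439, 0.0714]
ee_rot: [3.138, 0.004, 1.683]
wrist_force: [1.3, -0.1, -0.6]
width: 0.0007
```

```bash
python3 - <<'E'
from h import *
s=snap('wrist','wrist5');T0=np.array([.4914,-.2555,.063])
p=tip(s,(185,255,212,255),150);t=plane(s,*p,.063);print(p,t,np.linalg.norm(t-T0)*1e3)
fit(s,300,400,240,285,thr=180)
print(robot.get_obs()['tool_pos'])
E
```

```text
(np.float64(206.02739726027397), np.float64(222.8082191780822)) [ 0.49022995 -0.23052352  0.063     ] 25.003866466179318
fit n 100 deg -3.3535223928117723 rms 0.00025143709001889677 y at .54 -0.2301014243944366 x [0.54580242 0.60003498]
[ 0.53685601 -0.24394509  0.0713159 ]
```

View pics/wrist5.png

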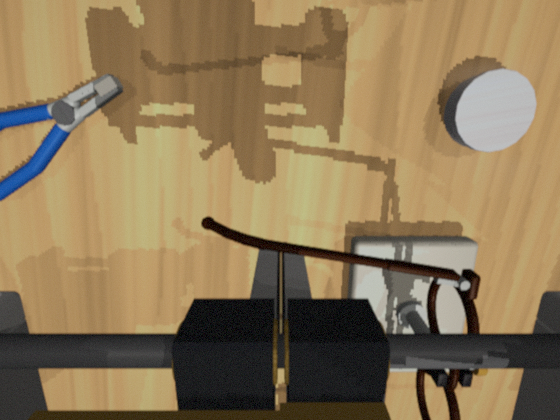

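>>> drive_tool:
  series:
    - [[0,0,0,0,0,0,0],[0,0,0,0,0,0,0],[0,0,0,0,0,0,0],[0,0,0,0,0,0,0],[0,0,0,0,0,0,0],[0,0,0,0,0,0,0],[0,0,0,0,0,0,0],[0,0,0,0,0,0,0],[0,0,0,-0.3,0,0,0],[0,0,0,-0.6,0,0,0],[0,0,0,-0.9,0,0,0],[0,0,0,-1.2,0,0,0],[0,0,0,-1.5,0,0,0],[0,0,0,-1.8,0,0,0],[0,0,0,-2.2,0,0,0],[0,0,0,-2.7,0,0,0],[0,0,0,-3.2,0,0,0],[0,0,0,-3.6,0,0,0],[0,0,0,-3.6,0,0,0],[0,0,0,-3.6,0,0,0]]

```text
time: 6.75
tool_pos: [0.5409, -0.2798, 0.0714]
ee_rot: [3.138, 0.003, 1.683]
wrist_force: [-0.0, 1.3, 0.1]
width: 0.0003
```

>>> drive_tool:
  series:
    - [[0,0,0,0,0,-1.5,0],[0,0,0,0,0,-4,0],[0,0,0,0,0,-7,0],[0,0,0,0,0,-10,0],[0,0,0,0,0,-13,0],[0,0,0,0,0,-14,0],[0,0,0,0,0,-14,0],[0,0,0,0,0,-14,0]]

```text
time: 7.55
tool_pos: [0.5399, -0.279, 0.2103]
ee_rot: [3.139, 0.002, 1.683]
wrist_force: [0.2, 0.7, -0.2]
width: 0.0007
```

```bash
python3 - <<'E'
from h import *
for n in('wrist','side','scene'): s=snap(n,n+'6')
w=load('wrist6');print(robot.get_obs()['tool_pos'],robot.get_obs()['wrist_force'])
a=proj(w,[.4914,-.2555,.063]);print('tip expected px',a)
s0,s1=load('scene0'),load('scene6');print(proj(s0,[.4914,-.2555,.063]))
d=cv2.absdiff(load('scene1')['img'],s1['img']).sum(2)[130:350,120:260];print('scene diff>90:',(d>90).sum())
i=s1['img'];cv2.imwrite('pics/z15.png',np.hstack([cv2.resize(load(f)['img'][235:345,140:260],(390,360),interpolation=cv2.INTER_CUBIC) for f in('scene1','scene6')]))
E
```

```text
[ 0.53951653 -0.2788261   0.20895784] [-0.10133146 -0.10917634  0.70327813]
tip expected px [234.84084385 169.88223515]
[189.11142841 247.36556414]
scene diff>90: 9239
```

View pics/wrist6.png

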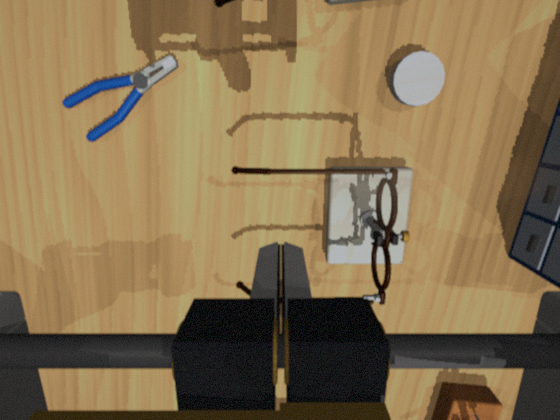

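View pics/z15.png

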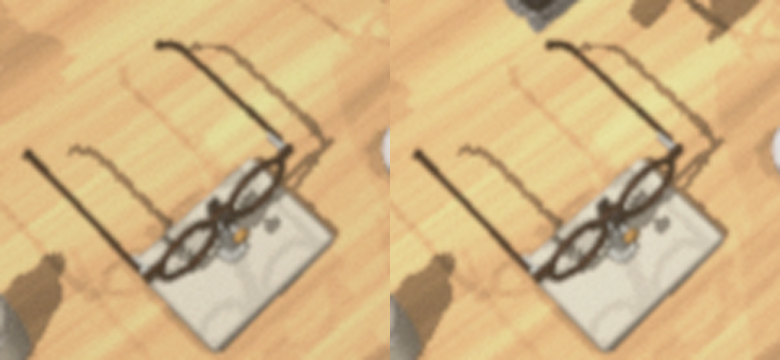

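The temple is home: in the wrist view its tip is at (235,170), where I expected it. The scene crop matches the one from before the press, with the stand unmoved and the right temple untouched.

```bash
python3 -c "
from bench import robot
print(robot.close_job())"
```

```text
the job is handed in; nothing more can be done
None
```

I tested the new hinge on the round frame, and its left temple sprang home after being pressed out about 25 mm. The round frame is on the stand furthest to the robot's right.

- **Press:** With the fingers shut and lowered between the temples, I pressed the left temple outward in small steps. The wrist camera put the tip's travel at 25.0 mm. The temple's change of angle gave about 24 mm, so the two agree to about 1 mm.
- **Hold and release:** I held it there for about 1.1 s. I then backed off slowly so it followed the fingers home, and lifted clear.
- **Last checks:** The wrist camera showed the tip back at its starting point. Scene pictures from before and after match by eye for the stand, frame and right temple. A numeric comparison of those two pictures told me nothing, because the arm and its shadow had moved between them.
- **Limits:** The job was handed in at about 7.7 s with the gripper clear of everything. Wrist force readings never went above about 2 N, which is close to the sensor's noise. That means the press force itself was not measured, and I relied on the cameras for the travel.

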